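# Close and lock the sheeter's gear hatch after washing its cover

## Robot

A 7-joint arm with a two-finger parallel gripper is mounted at the origin on the work surface. World frame = base frame: x ahead of the robot, y to its left, z up, the work surface at z = 0. Lengths are in mm, angles in rad, forces in N, time in s.
With the tool pointing down it reaches from about 425 to 925 mm from the base axis. Payload 6.8 kg.
Tool frame: the origin (TCP) lies midway between the tips of the shut fingers; the grasp point (between the pads) lies 19 mm behind it; z points along the fingers, y is the direction in which the jaws open and shut (so a half turn about z gives the same grasp; the last joint's range is limited). The gripper opens to 85 mm and grips with 20 to 120 N. Pads are 22 mm wide; open, the fingers measure 114 mm over their backs; the gripper's body (76 mm by 85 mm) begins 54 mm behind the grasp point. The pads swing forward as they close: fully open they stand 13 mm farther back than shut.
Start: joints at [1.18, 0.477, 0.022, 1.555, -0.011, 1.109, -0.083], TCP at [188.364, -648.202, 231.308] pointing down, gripper open.
Joint ranges: [-2.96, 2.96], [-0.34, 2.1], [-1.41, 1.46], [0.24, 2.44], [-1.37, 4.51], [0.17, 1.92], [-2.96, 2.96]. Speed limits (rad/s): [2.39, 2.39, 3.14, 3.14, 3.14, 3.14, 3.14].

## Interface

Orientations are given as a unit quaternion [x, y, z, w].
In Python, from cell import monitor, optics, order, nets gives the robot as it stands.
- The arm moves only by the tool arm_command, never from a script. Its arguments are lists of equal length, an entry for each row: "dp": the shift along the tool's x, y, z in m, a list of three; "delta_rot": the turn, a rotation vector about the tool's x, y, z in rad, a list of three; "gripper": the finger opening in m, from 0 to 0.0854. A call has exactly 10 rows; each row is the pose to reach, as a shift and turn from the pose commanded when the call began, along the tool's axes at that moment; what a row does not reach only later rows make up. A row lasts 1/12 s, in which the tool goes at most 41.7 mm and 7.16 degrees, less where a joint would pass 70% of its speed; a pose out of reach is approached as far as the arm can. A call with a gripper value outside its range is refused whole. The fingers move at their own pace and stop on an object; "grip_force" is the grip in N (left out, the last holds). Time passes only in rows, so rows that repeat a pose let the fingers close, or fill a call up. It gives the time, the measured TCP pose, the force and the opening at its end, in the units of the state.
- monitor.get_obs(): the state, without advancing time (a new reading comes with each control period).
- optics.camera(name): name is "side" or "top"; returns the picture (420x560x3 uint8, red, green, blue); there is no depth.
- optics.calibration(name): a dict with "fx", "fy", "cx", "cy" (pixels), "R" (3x3) and "t" (3): a world point X has camera coordinates R X + t. Camera axes: x right, y down, z forward; pixel columns grow to the right and rows downward; lengths in mm; the calibration is good to about 2 mm. A picture is of the moment at which its call begins. calibration takes no time and is no camera call.
- order.hand_in(): hands the job in, once; it reports no verdict.
Trained networks look in the newest picture that a camera, given by its name, has taken for a name from the list of things; names that differ only in an ending like _2 or _b are one class to them, and where a whole thing is asked for, a point or a joint stands for the part that bears it (a point fixed in the world has none). Each returns a list of dicts, best first, with "p" (0 to 1); they miss things now and then, are a little off and sometimes report something else, mostly with a low value. They report only what shows in the picture. A call takes as long as a camera call. They do not tell look-alikes from the thing itself.
- nets.boxes_of(camera, thing): "at" ([column, row] in pixels, amid what is visible of it).
- nets.mark_of(camera, thing): "at" ([column, row] in pixels: a listed point, or the origin of a listed thing).
The state is a dict: "time": time; "q": joint angles; "joint_velocities": joint speeds; "joint_efforts": joint torques, N m; "tool_pos": TCP position; "tool_rot": TCP orientation; "contact_force": force on the tool from outside, world axes, zero at the start; "torque": the same for the moment, N m; "opening": finger opening in mm.
Only numpy, scipy, OpenCV 4.12 (cv2) and the standard library are available. Lean on these libraries where they do the work, as an engineer would, in place of code of your own. Each camera call takes 0.05 s, during which the arm holds its last target. There are 200 camera calls.

## Task

The washed hatch cover stands on edge in the drying rack: take it out and lay it down flat on the clear bench, handle up, letting go of it. Then take it again and set it into the open hatch of the dough sheeter, with the catch still open, so that it lies flat on its ledge, and turn the catch a quarter turn clockwise over the cover until it drops into its locked position. Leave the other things on the bench where they are.

Things in the scene. Friction and masses are not known exactly. Their poses are not given: they have to be found in the camera images.
- cover_center (a point): Centre of the aluminium hatch cover: plate 120 (its x) x 150 (y) x 8 mm (z), 0.3 to 0.5 kg, bow handle on its +z face. At the start it stands in the rack on a long edge, +x down, +z (handle) level and roughly away from the robot, top edge 60 mm above this point, 132 mm above the bench. Lying flat, handle up, this point is 4 mm above its support. Either way round fits the hatch.
- cover_handle (a point): Middle of the grip bar of the cover's handle: a bar 84 mm long along the cover's y, 12 mm wide, 10 mm thick, its middle 35 mm above the plate's face (39 mm from the cover's centre along +z), 30 mm of free space under it; a 8 mm wide post at each end.
- rack: White plastic drying rack fixed to the bench, 150 mm (x) by 190 mm (y); origin under its centre. The cover stands in the slot at x = +30 mm, the scraper in that at x = -42 mm. Slots 11 mm wide; slot floor 12 mm, rib tops 45 mm above the bench: lift the cover straight up 40 mm or more. Rack and sheeter may change sides (left or right).
- clear_bench (a point): Point on the bench top, straight ahead of the robot between rack and sheeter, in the middle of a clear stretch of bare wood, 200 mm (x) by 180 mm (y), where the cover can be laid down.
- hatch (a point): Centre of the ledge in the open hatch on top of the cream dough sheeter (fixed), 90 mm above the bench; the cover rests on this ledge. The hatch is a pocket 128 mm (x) by 158 mm (y), 10 mm deep, rim 100 mm above the bench; x, y along its sides, z up. The catch is on the -x side; from 120 mm towards +x cheeks and rollers rise 25 mm above the rim.
- catch_grip (a point): On the catch's turning axis (92 mm from the hatch centre towards the hatch's -x), at mid height of its black grip bar, 24 mm above the rim. Bar 44 mm long (this frame's y), 12 mm wide (x), 26 mm tall, to be pinched across its width from above. Under it a steel blade reaches 46 mm from the axis towards this frame's +y, 5 to 10 mm above the rim.
- catch (a joint): Angle of the catch, rad. 0 = open, blade beside the hatch along the hatch's y; grows clockwise seen from above; pi/2 = locked, blade over the cover, at a hard stop. Starts between 0 and 0.1, clear of the pocket. Turns easily (under 0.2 N m); a detent pulls it back open if let go before about 1.0 rad and from about 1.25 rad drops it on into the locked position.
- scraper: dough scraper, a steel blade 70 x 120 mm with a wooden back, stood in the rack's other slot; its top edge is about 82 mm above the bench. Leave alone
- roll: small pale bread roll, 66 mm across, 40 mm high; origin under its centre. Leave alone
- bowl: steel bowl, 120 mm across, 55 mm high; origin under its centre. Leave alone
- jug: white plastic mug-shaped jug, 84 mm across, 100 mm high; origin under its centre. Leave alone
- brush: pastry brush lying on the bench. Leave alone
- scoop: flour scoop, about 150 mm long and 30 mm high, lying on the bench. Leave alone
Things that resemble listed ones, but are neither listed nor needed, are in the scene too. Leave any purple look-alike of the part that bears cover_center alone.

How it is judged (in metres and radians):
On the way, in this order (a step that is already met when the one before it is completed fails the run):
1. the cover lies flat on the bench, handle up, let go (angle between cover_center's own z axis and vertical below 0.05 rad and height (world z) of cover_center below 0.008 m and height (world z) of cover_handle above 0.03 m and contact force between the fingers and cover below 0.1 N and linear speed of cover below 0.02 m/s), for 0.2 s.
2. the cover lies in the hatch, flat on its ledge, let go, with the catch still open (z of cover_center in the frame of hatch between 0 and 0.0065 m and horizontal distance between cover_center and hatch below 0.009 m and angle between the x axis of cover_center and the x axis of hatch, either way round below 0.12 rad and angle between cover_center's own z axis and vertical below 0.04 rad and z of cover_handle in the frame of hatch above 0.03 m and contact force between the fingers and cover below 0.1 N and value of joint catch below 0.7 rad), for 0.2 s.
At the end, for the whole second after the job is handed in: The cover lies flat in the hatch (its centre within 9 mm of the hatch's centre, no more than 6.5 mm above the ledge, tilted less than 0.04 rad, square to the hatch within 0.12 rad, handle up, at rest) and the catch has dropped into its locked position over it (more than 1.48 rad) (z of cover_center in the frame of hatch between 0 and 0.0065 m and horizontal distance between cover_center and hatch below 0.009 m and angle between the x axis of cover_center and the x axis of hatch, either way round below 0.12 rad and angle between cover_center's own z axis and vertical below 0.04 rad and z of cover_handle in the frame of hatch above 0.03 m and linear speed of cover below 0.02 m/s and value of joint catch above 1.48 rad); the robot touches nothing.
It fails at once if one of the other things is moved by more than 40 mm (distance of any of scraper, roll, bowl, jug, brush, scoop from where it was at the start of the episode above 0.04 m).
It also fails if it takes over 72 s, if anything falls off the work surface, if the arm or the gripper's body presses on something with over 40 N, if the wrist force passes 120 N, or if a joint passes its speed limit or range.

## Working session

There is one attempt and no reset: what is moved stays moved. The work goes in short steps, Python scripts to look and compute and a tool call to move; the robot and the scene stay as the last step left them, time stands still between calls to the robot, and variables do not carry over. Pictures are saved under pics/ and viewed, about 8 in all and at most 12, crops included, and the job is handed in when it is done.

Besides the shell and the picture viewer there is one more tool, called after "Call:" as name(argument=value, ...) on one line, values as JSON. arm_command: Moves the arm, as the interface text tells. Its arguments: {"type":"object","properties":{"dp":{"type":"array","items":{"type":"array","items":{"type":"number"}}},"delta_rot":{"type":"array","items":{"type":"array","items":{"type":"number"}}},"gripper":{"type":"array","items":{"type":"number"}},"grip_force":{"type":"number"}},"required":["dp","delta_rot","gripper"]}

```bash
mkdir -p pics; ls; cat > h.py <<'E'
import numpy as np, cv2
from cell import monitor, optics, order, nets
from scipy.spatial.transform import Rotation as Rn
def snap(n,f,crop=None,s=1):
    im=optics.camera(n)[:,:,::-1]
    if crop: c0,r0,c1,r1=crop; im=im[r0:r1,c0:c1]
    if s!=1: im=cv2.resize(im,None,fx=s,fy=s,interpolation=cv2.INTER_CUBIC)
    cv2.imwrite('pics/'+f,im)
def cal(n):
    c=optics.calibration(n); return c,np.array(c['R']),np.array(c['t'])
def ray(n,p):
    c,R,t=cal(n); d=R.T@np.array([(p[0]-c['cx'])/c['fx'],(p[1]-c['cy'])/c['fy'],1]); return -R.T@t,d/np.linalg.norm(d)
def atz(n,p,z):
    o,d=ray(n,p); return o+d*(z-o[2])/d[2]
def proj(n,X):
    c,R,t=cal(n); v=R@np.array(X,float)+t; return np.array([c['fx']*v[0]/v[2]+c['cx'],c['fy']*v[1]/v[2]+c['cy']])
def tri(p1,p2):
    (a,d),(b,e)=ray('top',p1),ray('side',p2)
    s=np.linalg.lstsq(np.c_[d,-e],b-a,rcond=None)[0]; x,y=a+s[0]*d,b+s[1]*e
    return (x+y)/2,np.linalg.norm(x-y)
E
python3 - <<'E'
from h import *
np.set_printoptions(precision=1,suppress=True)
snap('top','t0.png');snap('side','s0.png')
for n in('top','side'):
    c,R,t=cal(n);print(n,c['fx'],(-R.T@t).round(),R.round(2).tolist())
    for th in['cover_center','cover_handle','rack','hatch','catch_grip','clear_bench']:
        print(th,[(np.round(d['at']).tolist(),round(d['p'],2)) for d in nets.mark_of(n,th)[:4]])
print(monitor.get_obs())
E
```

```text
pics
top 381.4406700315181 [ 369.  -84. 1304.] [[-0.0, -1.0, -0.02], [-1.0, 0.01, -0.09], [0.09, 0.02, -1.0]]
cover_center [([344.0, 189.0], 0.72), ([408.0, 281.0], 0.59)]
cover_handle [([424.0, 280.0], 0.83), ([348.0, 182.0], 0.6)]
rack [([338.0, 198.0], 0.93)]
hatch [([169.0, 184.0], 0.85)]
catch_grip [([156.0, 211.0], 0.52)]
clear_bench [([259.0, 209.0], 0.88), ([335.0, 197.0], 0.29), ([346.0, 192.0], 0.23)]
side 426.73206008291464 [-64. 722. 702.] [[-0.82, -0.58, 0.01], [-0.31, 0.42, -0.85], [0.49, -0.7, -0.52]]
cover_center [([417.0, 196.0], 0.8), ([307.0, 188.0], 0.69)]
cover_handle [([298.0, 188.0], 0.84), ([424.0, 190.0], 0.8)]
rack [([312.0, 214.0], 0.9)]
hatch [([158.0, 278.0], 0.64)]
catch_grip [([180.0, 289.0], 0.77), ([348.0, 245.0], 0.65)]
clear_bench [([262.0, 259.0], 0.64)]
{'time': 0.7, 'q': array([ 1.2,  0.5,  0. ,  1.6, -0. ,  1.1, -0.1]), 'joint_velocities': array([ 0.,  0.,  0., -0., -0.,  0., -0.]), 'joint_efforts': array([  0. , -59.6,   1.6, -28.1,   0. ,   0. ,   0. ]), 'tool_pos': array([ 188.3, -648.2,  231.3]), 'tool_rot': array([1. , 0.1, 0. , 0. ]), 'contact_force': array([0. , 0.3, 0.2]), 'torque': array([ 0. ,  0.1, -0. ]), 'opening': 85.44234819232801}
```

View pics/t0.png

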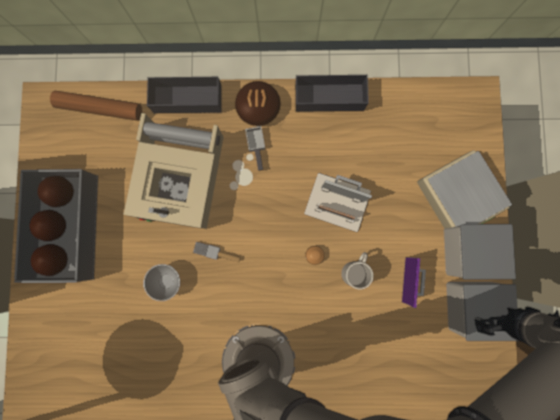

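View pics/s0.png

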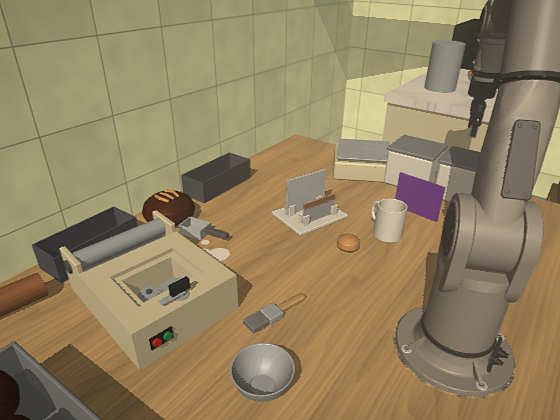

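Candidates for the cover are the grey plate in the rack (top 346,186; side 307,188) and a purple plate standing on the bench (top 412,281; side 419,196). The purple one is a look-alike, so I choose the grey one in the rack. The sheeter is at top (172,185), and its catch is at about (158,211). One close crop montage will check the choice.

```bash
python3 - <<'E'
from h import *
def cr(n,c0,r0):
    im=optics.camera(n)[:,:,::-1]; return cv2.resize(im[r0:r0+75,c0:c0+100],(400,300),interpolation=cv2.INTER_CUBIC)
a=np.vstack([np.hstack([cr('top',290,165),cr('side',260,160)]),np.hstack([cr('top',120,155),cr('side',110,240)])])
cv2.imwrite('pics/m.png',a)
np.set_printoptions(precision=1,suppress=True)
for th,p,q in[('cc',(344,189),(307,188)),('ch',(348,182),(298,188)),('rack',(338,198),(312,214)),('hatch',(169,184),(158,278)),('catch',(156,211),(180,289)),('clear',(259,209),(262,259))]:
    print(th,*tri(p,q))
print('hatch z90',atz('top',(169,184),90),atz('side',(158,278),90))
E
```

```text
cc [ 557.2 -286.7   84.7] 10.624190420425135
ch [ 589.5 -299.1   68.4] 4.666255762802391
rack [ 535.6 -281.1    1. ] 19.163372376988004
hatch [580.5 279.8  90.7] 2.6296569209339884
catch [485.5 304.5 126.6] 12.425234934629332
clear [508.8  -4.4   1.4] 2.3429578617605844
hatch z90 [581.7 280.9  90. ] [579.9 278.7  90. ]
```

View pics/m.png

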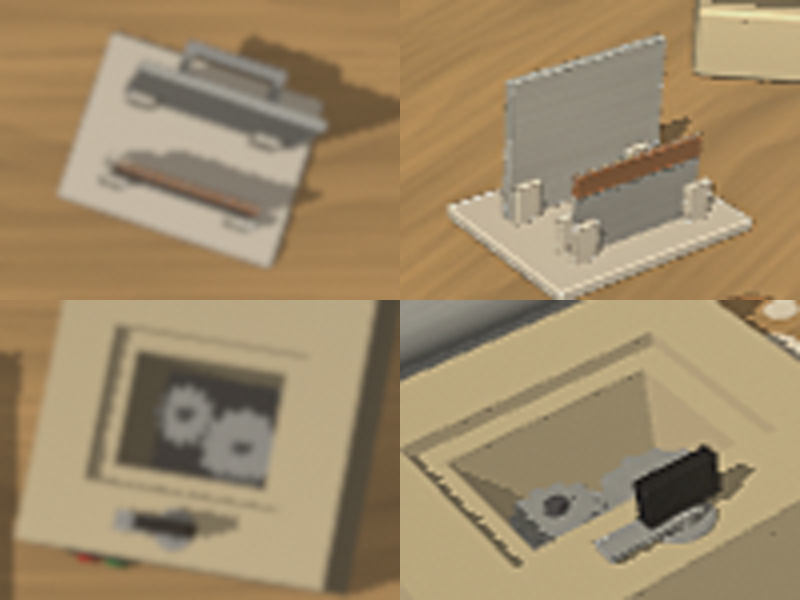

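Top-left of the crops confirms the grey plate with its bow handle on the far side, standing in the rack's far slot. Bottom row: the open pocket, with the catch at its near side and its blade pointing to +y. Now I measure from the edges.

```bash
python3 - <<'E'
from h import *
np.set_printoptions(precision=1,suppress=True)
T=lambda c,r:(290+c/4,165+r/4); S=lambda c,r:(260+c/4,160+r/4)
H=lambda c,r:(120+c/4,155+r/4); G=lambda c,r:(110+c/4,240+r/4)
print('cover top edge, near face line top cam z132',atz('top',T(137,73),132),atz('top',T(326,128),132))
print('far line',atz('top',T(148,62),132),atz('top',T(328,116),132))
print('side z132',atz('side',S(108,81),132),atz('side',S(263,38),132))
print('tri ends',tri(T(140,68),S(108,81)),tri(T(327,122),S(263,38)))
print('handle z72',atz('top',T(190,45),72),atz('top',T(285,77),72))
for c in[(112,33),(57,194),(272,268)]:print('rack',atz('top',T(*c),8))
print('side rack',*[atz('side',S(*c),8) for c in[(48,212),(160,292),(350,217)]])
print('pocket top z100')
for c in[(118,25),(308,55),(88,180),(278,210)]:print(atz('top',H(*c),100))
print('pocket side z100')
for c in[(252,33),(375,128),(5,152),(118,266)]:print(atz('side',G(*c),100))
print('grip top z137',atz('top',H(165,224),137), 'side top corners z137',atz('side',G(237,185),137),atz('side',G(313,148),137))
print('blade tip',atz('top',H(118,222),108),atz('side',G(205,252),108))
for n in('top','side'):
  for th in['roll','bowl','jug','brush','scoop']:
    m=nets.mark_of(n,th); print(n,th,[(atz(n,d['at'],0)[:2],round(d['p'],2)) for d in m[:2]])
print(Rn.from_quat(monitor.get_obs()['tool_rot']).as_matrix())
E
```

```text
cover top edge, near face line top cam z132 [ 572.9 -215.6  132. ] [ 528.8 -360.4  132. ]
far line [ 581.5 -224.3  132. ] [ 538.2 -362.2  132. ]
side z132 [ 579.6 -217.5  132. ] [ 525.4 -351.9  132. ]
tri ends (array([ 577.9, -217.3,  132.4]), np.float64(2.6547169934183983)) (array([ 533.3, -363.5,  125.5]), np.float64(2.5995039158082416))
handle z72 [ 606.1 -265.9   72. ] [ 579.1 -342.5   72. ]
rack [ 629.4 -208.7    8. ]
rack [ 490.7 -159.8    8. ]
rack [ 426.6 -340.7    8. ]
side rack [ 625.7 -204.7    8. ] [ 491.8 -162.4    8. ] [ 430.1 -340.8    8. ]
pocket top z100
[654.8 342.8 100. ]
[628.9 188.5 100. ]
[528.8 363.6 100. ]
[503.6 210.6 100. ]
pocket side z100
[626.7 191.1 100. ]
[504.1 212.4 100. ]
[650.6 345.7 100. ]
[530.2 366.6 100. ]
grip top z137 [489.2 289.  137. ] side top corners z137 [492.7 316.5 137. ] [483.3 274.1 137. ]
blade tip [494.  335.7 108. ] [495.6 339.5 108. ]
top roll [(array([ 356.6, -189.6]), 0.82)]
top bowl [(array([263.4, 306.5]), 0.96), (array([ 539.8, -258.8]), 0.28)]
top jug [(array([ 290.5, -314.7]), 0.87), (array([586.5, 305.7]), 0.68)]
top brush [(array([357.1, 147.3]), 0.8)]
top scoop [(array([722.5,  -6.8]), 0.68)]
side roll [(array([517.8, -13.2]), 0.27)]
side bowl [(array([263.8, 315.2]), 0.79)]
side jug [(array([ 275.8, -317. ]), 0.81)]
side brush [(array([356.2, 134.2]), 0.75)]
side scoop [(array([722.5,   2.1]), 0.67), (array([265.2, 314.6]), 0.5)]
[[ 1.   0.3 -0. ]
 [ 0.3 -1.   0. ]
 [-0.  -0.  -1. ]]
```

```bash
cat >> h.py <<'E'
def plan(pos,M):
    "tool-frame dp (m), rotvec for target pos (mm), rotation matrix M from the present pose"
    o=monitor.get_obs(); R=Rn.from_quat(o['tool_rot']).as_matrix()
    print('t',round(o['time'],2),'pos',np.round(o['tool_pos'],1),'q',np.round(o['q'],2),'open',round(o['opening'],1),'F',np.round(o['contact_force'],1))
    print('dp',np.round(R.T@(np.array(pos,float)-o['tool_pos'])/1000,4).tolist(),'rot',np.round(Rn.from_matrix(R.T@M).as_rotvec(),3).tolist())
def down(yaw):
    "tool z down, tool y at heading yaw"
    y=np.array([np.cos(yaw),np.sin(yaw),0]);z=np.array([0,0,-1.]);return np.c_[np.cross(y,z),y,z]
E
python3 -c "
from h import *
plan([555.5,-286,231],down(-.32))"
```

```text
t 1.4 pos [ 188.3 -648.2  231.3] q [ 1.18  0.48  0.02  1.56 -0.01  1.11 -0.08] open 85.2 F [-0.   0.1  1.1]
dp [0.4536, -0.2454, 0.0003] rot [-0.0, -0.0, -0.968]
```

Call:
arm_command(dp=[[0.035,-0.019,0],[0.07,-0.038,0],[0.105,-0.057,0],[0.14,-0.076,0],[0.175,-0.095,0],[0.21,-0.114,0],[0.245,-0.133,0],[0.28,-0.152,0],[0.315,-0.171,0],[0.35,-0.19,0]], delta_rot=[[0,0,-0.075],[0,0,-0.15],[0,0,-0.225],[0,0,-0.3],[0,0,-0.375],[0,0,-0.45],[0,0,-0.525],[0,0,-0.6],[0,0,-0.675],[0,0,-0.75]], gripper=[0.04,0.04,0.04,0.04,0.04,0.04,0.04,0.04,0.04,0.04], grip_force=70)

```text
time: 2.23
tool_pos: [472.6, -366.6, 231.7]
tool_rot: [0.869, 0.495, 0.0, 0.0]
contact_force: [0.3, -0.6, -0.3]
opening: 40.2
```

```bash
python3 -c "
from h import *
plan([555.5,-286,200],down(-.32))"
```

```text
t 2.23 pos [ 472.6 -366.6  231.7] q [ 0.76  0.37 -0.26  1.73  0.11  1.06 -0.07] open 40.2 F [ 0.3 -0.6 -0.3]
dp [0.1116, 0.0303, 0.0316] rot [0.001, 0.0, -0.215]
```

Call:
arm_command(dp=[[0.02,0.006,0.006],[0.045,0.012,0.012],[0.07,0.018,0.018],[0.09,0.024,0.024],[0.112,0.03,0.03],[0.112,0.03,0.03],[0.112,0.03,0.03],[0.112,0.03,0.03],[0.112,0.03,0.03],[0.112,0.03,0.03]], delta_rot=[[0,0,-0.043],[0,0,-0.086],[0,0,-0.13],[0,0,-0.17],[0,0,-0.215],[0,0,-0.215],[0,0,-0.215],[0,0,-0.215],[0,0,-0.215],[0,0,-0.215]], gripper=[0.04,0.04,0.04,0.04,0.04,0.04,0.04,0.04,0.04,0.04])

```text
time: 3.07
tool_pos: [553.8, -288.8, 201.5]
tool_rot: [0.812, 0.583, -0.0, 0.0]
contact_force: [-0.4, -0.4, -0.6]
opening: 39.9
```

```bash
python3 -c "
from h import *
plan([555.5,-286,95],down(-.32))
def cr(n,c0,r0):
    im=optics.camera(n)[:,:,::-1]; return cv2.resize(im[r0:r0+150,c0:c0+100],(400,600),interpolation=cv2.INTER_CUBIC)
cv2.imwrite('pics/a1.png',np.hstack([cr('top',300,130),cr('side',260,90)]))"
```

```text
t 3.07 pos [ 553.8 -288.8  201.5] q [ 0.63  0.44 -0.33  1.69  0.16  1.03 -0.08] open 39.9 F [-0.4 -0.4 -0.6]
dp [0.0033, 0.0007, 0.1065] rot [0.0, 0.001, -0.006]
```

View pics/a1.png

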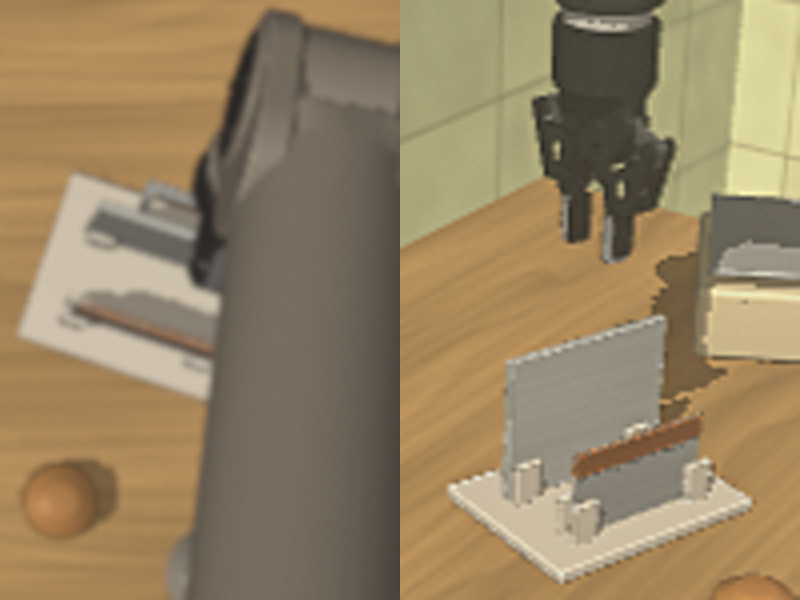

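Side view: the fingers straddle the plate line (tips at crop 575,240 and 620,258; plate top edge middle at about 586,340). I descend and grip.

Call:
arm_command(dp=[[0.002,0.001,0.02],[0.003,0.001,0.045],[0.003,0.001,0.07],[0.003,0.001,0.09],[0.003,0.001,0.106],[0.003,0.001,0.106],[0.003,0.001,0.106],[0.003,0.001,0.106],[0.003,0.001,0.106],[0.003,0.001,0.106]], delta_rot=[[0,0,0],[0,0,0],[0,0,0],[0,0,0],[0,0,0],[0,0,0],[0,0,0],[0,0,0],[0,0,0],[0,0,0]], gripper=[0.04,0.04,0.04,0.04,0.04,0.04,0.04,0,0,0])

```text
time: 4.0
tool_pos: [557.1, -285.2, 97.0]
tool_rot: [0.812, 0.584, 0.0, 0.001]
contact_force: [-3.4, 1.4, 2.0]
opening: 7.0
```

Call:
arm_command(dp=[[0,0,0],[0,0,0],[0,0,0],[0,0,-0.005],[0,0,-0.015],[0,0,-0.03],[0,0,-0.045],[0,0,-0.06],[0,0,-0.075],[0,0,-0.085]], delta_rot=[[0,0,0],[0,0,0],[0,0,0],[0,0,0],[0,0,0],[0,0,0],[0,0,0],[0,0,0],[0,0,0],[0,0,0]], gripper=[0,0,0,0,0,0,0,0,0,0])

```text
time: 4.83
tool_pos: [557.0, -284.9, 182.5]
tool_rot: [0.812, 0.584, 0.001, 0.001]
contact_force: [0.5, -0.7, -2.7]
opening: 7.0
```

```bash
python3 -c "
from h import *
plan([440,50,220],down(-.7))"
```

```text
t 4.83 pos [ 557.  -284.9  182.5] q [ 0.62  0.46 -0.33  1.71  0.17  0.99 -0.1 ] open 7.0 F [ 0.5 -0.7 -2.7]
dp [0.2805, -0.2172, -0.038] rot [0.002, -0.0, 0.377]
```

```bash
python3 -c "
from h import *
plan([475,10,220],down(-.7))"
```

```text
t 4.83 pos [ 557.  -284.9  182.5] q [ 0.62  0.46 -0.33  1.71  0.17  0.99 -0.1 ] open 7.0 F [ 0.5 -0.7 -2.7]
dp [0.2536, -0.1713, -0.0379] rot [0.002, -0.0, 0.377]
```

Call:
arm_command(dp=[[0.015,-0.01,-0.015],[0.045,-0.03,-0.025],[0.08,-0.053,-0.032],[0.115,-0.077,-0.038],[0.15,-0.1,-0.038],[0.185,-0.125,-0.038],[0.22,-0.148,-0.038],[0.245,-0.165,-0.038],[0.254,-0.171,-0.038],[0.254,-0.171,-0.038]], delta_rot=[[0,0,0.02],[0,0,0.06],[0,0,0.11],[0,0,0.16],[0,0,0.21],[0,0,0.26],[0,0,0.31],[0,0,0.36],[0,0,0.377],[0,0,0.377]], gripper=[0,0,0,0,0,0,0,0,0,0])

```text
time: 5.67
tool_pos: [473.9, 14.5, 219.0]
tool_rot: [0.905, 0.425, 0.0, -0.0]
contact_force: [0.3, -0.9, -4.1]
opening: 7.0
```

Call:
arm_command(dp=[[0,0,0],[0,0,0],[0,0,0],[0,0,0],[0,0,0],[0,0,0],[0,0,0],[0,0,0],[0,0,0],[0,0,0]], delta_rot=[[-0.05,0,0],[-0.13,0,0],[-0.22,0,0],[-0.31,0,0],[-0.4,0,0],[-0.49,0,0],[-0.58,0,0],[-0.67,0,0],[-0.75,0,0],[-0.8,0,0]], gripper=[0,0,0,0,0,0,0,0,0,0])

```text
time: 6.5
tool_pos: [474.9, 10.5, 218.5]
tool_rot: [0.834, 0.388, 0.166, 0.354]
contact_force: [0.1, -0.6, -3.6]
opening: 7.3
```

```bash
cat >> h.py <<'E'
def tilt(yaw,phi):
    "tool z at heading yaw, phi below level; tool y = up side"
    d=np.array([np.cos(yaw),np.sin(yaw),0]);u=np.array([0,0,1.])
    z=d*np.cos(phi)-u*np.sin(phi);y=d*np.sin(phi)+u*np.cos(phi);return np.c_[np.cross(y,z),y,z]
E
python3 -c "
from h import *
plan([475,10,150],tilt(-.7,.4))
print(Rn.from_quat(monitor.get_obs()['tool_rot']).as_matrix().round(2))"
```

```text
t 6.5 pos [474.9  10.5 218.5] q [-0.17  0.13 -0.54  2.39  1.2   0.94 -2.31] open 7.3 F [ 0.1 -0.6 -3.6]
dp [-0.0004, -0.0491, 0.0478] rot [-0.367, -0.001, -0.0]
[[ 0.64  0.53  0.55]
 [ 0.77 -0.45 -0.46]
 [ 0.    0.72 -0.69]]
```

```bash
python3 -c "
from h import *
plan([500,-10,80],tilt(-.75,.45))"
```

```text
t 6.5 pos [474.9  10.5 218.5] q [-0.17  0.13 -0.54  2.39  1.2   0.94 -2.31] open 7.3 F [ 0.1 -0.6 -3.6]
dp [0.0003, -0.0773, 0.1194] rot [-0.317, -0.043, 0.029]
```

Call:
arm_command(dp=[[0,-0.007,0.012],[0,-0.017,0.027],[0,-0.028,0.043],[0,-0.039,0.06],[0,-0.05,0.077],[0,-0.06,0.093],[0,-0.07,0.107],[0,-0.077,0.119],[0,-0.077,0.119],[0,-0.077,0.119]], delta_rot=[[-0.02,0,0],[-0.06,-0.01,0.005],[-0.1,-0.014,0.01],[-0.14,-0.02,0.014],[-0.18,-0.025,0.017],[-0.22,-0.03,0.02],[-0.26,-0.035,0.024],[-0.3,-0.04,0.027],[-0.317,-0.043,0.029],[-0.317,-0.043,0.029]], gripper=[0,0,0,0,0,0,0,0,0,0])

```text
time: 7.33
tool_pos: [498.0, -11.1, 75.5]
tool_rot: [0.779, 0.338, 0.206, 0.485]
contact_force: [0.4, 0.4, -4.2]
opening: 6.9
```

```bash
python3 -c "
from h import *
snap('side','b.png')
plan([500,-10,38],tilt(-.75,.38))"
```

```text
t 7.38 pos [498.6 -10.7  77.2] q [ 0.1   1.01 -1.    2.41  1.78  1.88 -2.95] open 7.3 F [ 0.3  0.5 -2.2]
dp [0.0017, -0.0349, 0.0178] rot [-0.079, 0.006, 0.002]
```

View pics/b.png

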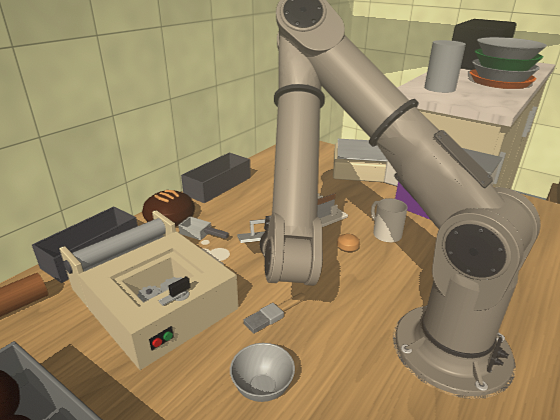

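The cover hangs near the bench, handle side up (handle near side-image 255,230), with the wrist at about 290,265. q4, q6 and q7 are close to their limits. I lower it a little at the present tilt, with a slight yaw to relieve q7.

```bash
python3 -c "
from h import *
M=Rn.from_quat(monitor.get_obs()['tool_rot']).as_matrix();print(M.round(3))
p=monitor.get_obs()['tool_pos']
for e in [85]:
  print('far edge',p+M[:,2]*e, 'phi',np.arcsin(-M[2,2]))
plan([500,-10,48],tilt(-.85,.47))
plan([500,-10,48],tilt(-.75,.47))"
```

```text
[[ 0.685  0.325  0.652]
 [ 0.728 -0.301 -0.615]
 [-0.004  0.896 -0.443]]
far edge [553.98063691 -63.05067518  39.51790583] phi 0.4590590049600708
t 7.38 pos [498.6 -10.7  77.2] q [ 0.1   1.01 -1.    2.41  1.78  1.88 -2.95] open 7.3 F [ 0.3  0.5 -2.2]
dp [0.0016, -0.0259, 0.0134] rot [0.011, -0.083, 0.047]
t 7.38 pos [498.6 -10.7  77.2] q [ 0.1   1.01 -1.    2.41  1.78  1.88 -2.95] open 7.3 F [ 0.3  0.5 -2.2]
dp [0.0016, -0.0259, 0.0134] rot [0.011, 0.006, 0.002]
```

Call:
arm_command(dp=[[0,-0.004,0.002],[0,-0.008,0.004],[0,-0.012,0.006],[0,-0.016,0.008],[0.001,-0.02,0.01],[0.001,-0.023,0.012],[0.001,-0.026,0.013],[0.001,-0.026,0.013],[0.001,-0.026,0.013],[0.001,-0.026,0.013]], delta_rot=[[0.001,-0.012,0.006],[0.003,-0.024,0.012],[0.005,-0.036,0.02],[0.007,-0.048,0.027],[0.009,-0.06,0.034],[0.011,-0.072,0.04],[0.011,-0.083,0.047],[0.011,-0.083,0.047],[0.011,-0.083,0.047],[0.011,-0.083,0.047]], gripper=[0,0,0,0,0,0,0,0,0,0])

```text
time: 8.22
tool_pos: [507.9, -11.2, 54.9]
tool_rot: [0.797, 0.304, 0.184, 0.488]
contact_force: [0.2, 0.0, -2.7]
opening: 7.2
```

```bash
python3 -c "
from h import *
M=Rn.from_quat(monitor.get_obs()['tool_rot']).as_matrix();print(M.round(3))
p=monitor.get_obs()['tool_pos']
print('far edge',p+M[:,2]*85, 'phi',np.arcsin(-M[2,2]))
plan([500,-10,43],tilt(-.9,.47))"
```

```text
[[ 0.747  0.304  0.591]
 [ 0.664 -0.339 -0.666]
 [-0.003  0.89  -0.455]]
far edge [558.11910039 -67.84035339  16.21400568] phi 0.47243266671005985
t 8.22 pos [507.9 -11.2  54.9] q [ 0.11  1.08 -1.    2.33  1.77  1.92 -2.96] open 7.2 F [ 0.2  0.  -2.7]
dp [-0.0051, -0.0134, -0.0001] rot [-0.002, -0.048, 0.028]
```

Call:
arm_command(dp=[[0.002,0.001,0.001],[0.004,0.002,0.003],[0.006,0.002,0.005],[0.006,0.002,0.005],[0.006,0.002,0.005],[0.006,0.002,0.005],[0.006,0.002,0.005],[0.006,0.002,0.005],[0.006,0.002,0.005],[0.006,0.002,0.005]], delta_rot=[[0.03,0,0],[0.06,0,0],[0.08,0,0],[0.08,0,0],[0.08,0,0],[0.08,0,0],[0.08,0,0],[0.08,0,0],[0.08,0,0],[0.08,0,0]], gripper=[0,0,0,0,0,0,0,0,0,0])

```text
time: 9.05
tool_pos: [515.9, -11.0, 54.2]
tool_rot: [0.816, 0.311, 0.172, 0.456]
contact_force: [0.3, 0.2, -2.9]
opening: 7.2
```

```bash
python3 -c "
from h import *
M=Rn.from_quat(monitor.get_obs()['tool_rot']).as_matrix();print(M.round(3))
p=monitor.get_obs()['tool_pos']
print('far edge',p+M[:,2]*85, 'phi',np.arcsin(-M[2,2]))
plan([500,-10,43],tilt(-.9,.47))"
```

```text
[[ 0.747  0.351  0.564]
 [ 0.664 -0.391 -0.637]
 [-0.003  0.851 -0.525]]
far edge [563.90282402 -65.21000828   9.55560662] phi 0.552567484409822
t 9.05 pos [515.9 -11.   54.2] q [ 0.18  1.04 -1.05  2.32  1.77  1.83 -2.88] open 7.2 F [ 0.3  0.2 -2.9]
dp [-0.0112, -0.0155, -0.0038] rot [-0.082, -0.047, 0.03]
```

Call:
arm_command(dp=[[0,-0.002,0.001],[0,-0.0045,0.0025],[0,-0.0045,0.0025],[0,-0.0045,0.0025],[0,-0.0045,0.0025],[0,-0.0045,0.0025],[0,-0.0045,0.0025],[0,-0.0045,0.0025],[0,-0.0045,0.0025],[0,-0.0045,0.0025]], delta_rot=[[0,0,0],[0,0,0],[0,0,0],[0,0,0],[0,0,0],[0,0,0],[0,0,0],[0,0,0],[0,0,0],[0,0,0]], gripper=[0,0,0,0.007,0.01,0.015,0.02,0.025,0.03,0.03])

```text
time: 9.88
tool_pos: [516.0, -11.1, 49.3]
tool_rot: [0.816, 0.311, 0.172, 0.456]
contact_force: [0.3, -0.2, -1.5]
opening: 29.9
```

```bash
python3 -c "
from h import *
snap('side','c.png',(190,170,390,320),4)
plan([500,-10,43],tilt(-.9,.47))"
```

```text
t 9.93 pos [516.  -11.   49.3] q [ 0.18  1.05 -1.04  2.32  1.77  1.83 -2.89] open 30.3 F [ 0.4 -0.1 -2.4]
dp [-0.0112, -0.0114, -0.0063] rot [-0.082, -0.047, 0.029]
```

View pics/c.png

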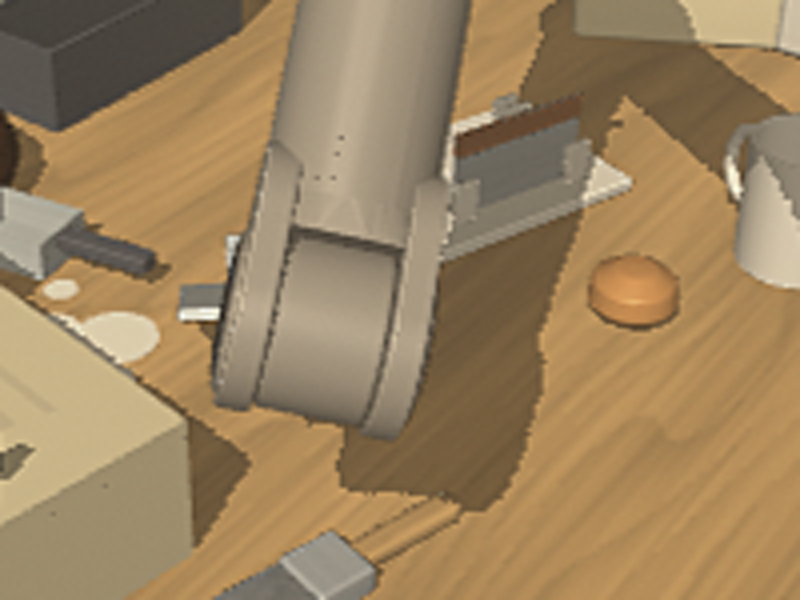

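The cover leans on the lower finger (its edge shows at crop 180–220, 285–320). I pull the fingers back out along the tool axis.

Call:
arm_command(dp=[[0,0,-0.03],[0,0,-0.06],[0,0,-0.07],[0,0.01,-0.08],[0,0.02,-0.09],[0,0.03,-0.1],[0,0.045,-0.105],[0,0.06,-0.11],[0,0.07,-0.115],[0,0.08,-0.12]], delta_rot=[[0,0,0],[0,0,0],[0,0,0],[0.05,0,0],[0.1,0,0],[0.15,0,0],[0.2,0,0],[0.25,0,0],[0.3,0,0],[0.35,0,0]], gripper=[0.03,0.03,0.03,0.03,0.03,0.03,0.03,0.03,0.03,0.03])

```text
time: 10.77
tool_pos: [476.5, 33.8, 181.1]
tool_rot: [0.883, 0.336, 0.116, 0.306]
contact_force: [0.7, -0.9, 0.5]
opening: 30.1
```

```bash
python3 -c "
from h import *
snap('top','d.png',(190,140,350,260),5)
plan([515,0,250],down(-.8));plan([515,0,250],down(-.8+3.1416))"
```

```text
t 10.82 pos [478.2  33.7 184.2] q [ 0.49  0.57 -1.39  2.25  1.27  1.39 -2.43] open 29.9 F [2.5 1.2 2.8]
dp [0.0053, 0.0797, -0.0209] rot [0.668, 0.014, -0.045]
t 10.82 pos [478.2  33.7 184.2] q [ 0.49  0.57 -1.39  2.25  1.27  1.39 -2.43] open 29.9 F [2.5 1.2 2.8]
dp [0.0053, 0.0797, -0.0209] rot [0.021, -1.016, 2.926]
```

View pics/d.png

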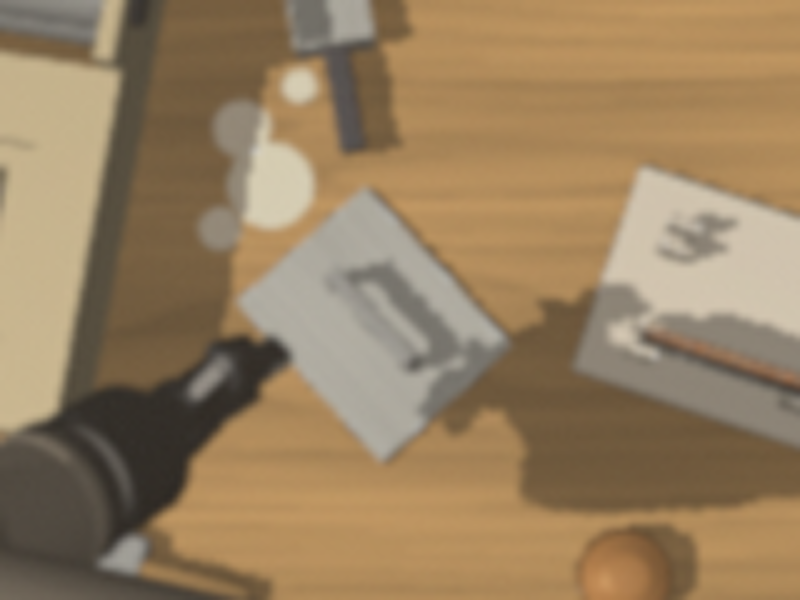

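The cover lies flat, handle up. Its corners are at crop (368,187), (240,300), (385,462) and (510,345), and the fingers are clear of it. I bring the tool upright and measure the cover's pose from the corners.

```bash
python3 -c "
from h import *
np.set_printoptions(precision=1,suppress=True)
P=np.array([atz('top',(190+c/5,140+r/5),8) for c,r in[(368,187),(240,300),(385,462),(510,345)]])
print(P,P.mean(0),np.linalg.norm(np.diff(P,axis=0),axis=1))
for a,b in[(0,1),(3,2),(0,3),(1,2)]:
  v=P[b]-P[a];print(np.arctan2(v[1],v[0]))
B=[atz('top',(190+c/5,140+r/5),44) for c,r in[(345,278),(413,362)]];print('bar',B,(B[0]+B[1])/2)
for th in('cover_center','cover_handle'):
  for n in('top','side'):print(th,n,[(np.round(d['at'],1),round(d['p'],2)) for d in nets.mark_of(n,th)[:3]])
plan([515,0,250],down(-.8))"
```

```text
[[ 616.5  -21.4    8. ]
 [ 538.6   66.6    8. ]
 [ 427.   -32.6    8. ]
 [ 506.4 -118.2    8. ]] [522.1 -26.4   8. ] [117.5 149.3 116.7]
2.295064629900651
2.3184674054057024
-2.4203962729171775
-2.4151135786677442
bar [array([548.2,  -7.7,  44. ]), array([491.6, -52.8,  44. ])] [519.9 -30.2  44. ]
cover_center top [(array([407.1, 281.1]), 0.62)]
cover_center side [(array([418.8, 196.8]), 0.74)]
cover_handle top [(array([422.1, 279.1]), 0.97), (array([262.1, 203.7]), 0.91)]
cover_handle side [(array([423.7, 192.6]), 0.67)]
t 11.02 pos [475.9  33.4 179.8] q [ 0.5  0.6 -1.4  2.3  1.3  1.4 -2.4] open 29.8 F [-0.9  0.8  0. ]
dp [0.0068, 0.0836, -0.0234] rot [0.67, 0.019, -0.042]
```

Call:
arm_command(dp=[[0,0.005,-0.01],[0,0.015,-0.02],[0,0.025,-0.025],[0,0.035,-0.025],[0,0.045,-0.025],[0,0.055,-0.025],[0,0.065,-0.025],[0,0.075,-0.022],[0.005,0.08,-0.02],[0.005,0.08,-0.02]], delta_rot=[[0.05,0,0],[0.12,0,0],[0.2,0,0],[0.28,0,0],[0.36,0,0],[0.44,0,-0.01],[0.52,0,-0.02],[0.6,0.01,-0.03],[0.668,0.014,-0.045],[0.668,0.014,-0.045]], gripper=[0.04,0.04,0.04,0.04,0.04,0.04,0.04,0.04,0.04,0.04])

```text
time: 11.85
tool_pos: [515.0, -3.1, 243.2]
tool_rot: [0.927, 0.374, -0.004, -0.003]
contact_force: [0.3, -0.5, -0.4]
opening: 39.9
```

```bash
python3 -c "
from h import *
print(proj('top',[522,-27,43]))
plan([522,-27,26],down(-.842))"
```

```text
[264.82753315 203.40337354]
t 11.85 pos [515.   -3.1 243.2] q [ 0.91  0.56 -1.37  1.86  0.57  1.23 -1.44] open 39.9 F [ 0.3 -0.5 -0.4]
dp [-0.0104, 0.0237, 0.217] rot [-0.008, 0.006, 0.039]
```

Call:
arm_command(dp=[[-0.002,0.006,0.02],[-0.005,0.012,0.05],[-0.008,0.018,0.08],[-0.0104,0.0237,0.11],[-0.0104,0.0237,0.14],[-0.0104,0.0237,0.165],[-0.0104,0.0237,0.185],[-0.0104,0.0237,0.2],[-0.0104,0.0237,0.21],[-0.0104,0.0237,0.217]], delta_rot=[[-0.004,0.003,0.02],[-0.008,0.006,0.039],[-0.008,0.006,0.039],[-0.008,0.006,0.039],[-0.008,0.006,0.039],[-0.008,0.006,0.039],[-0.008,0.006,0.039],[-0.008,0.006,0.039],[-0.008,0.006,0.039],[-0.008,0.006,0.039]], gripper=[0.045,0.045,0.045,0.045,0.045,0.045,0.045,0.045,0.045,0.045])

```text
time: 12.68
tool_pos: [520.1, -23.6, 26.3]
tool_rot: [0.933, 0.36, 0.001, 0.003]
contact_force: [0.2, -0.2, 0.4]
opening: 44.7
```

```bash
python3 -c "
from h import *
snap('side','e.png',(200,180,350,292),5)
plan([522,-27,25],down(-.842))"
```

```text
t 12.73 pos [520.1 -24.   26. ] q [ 0.72  0.79 -1.05  2.02  0.92  0.9  -1.69] open 44.9 F [-0.2 -0.2 -0.8]
dp [-0.0006, 0.0035, 0.0011] rot [0.005, 0.001, 0.007]
```

View pics/e.png

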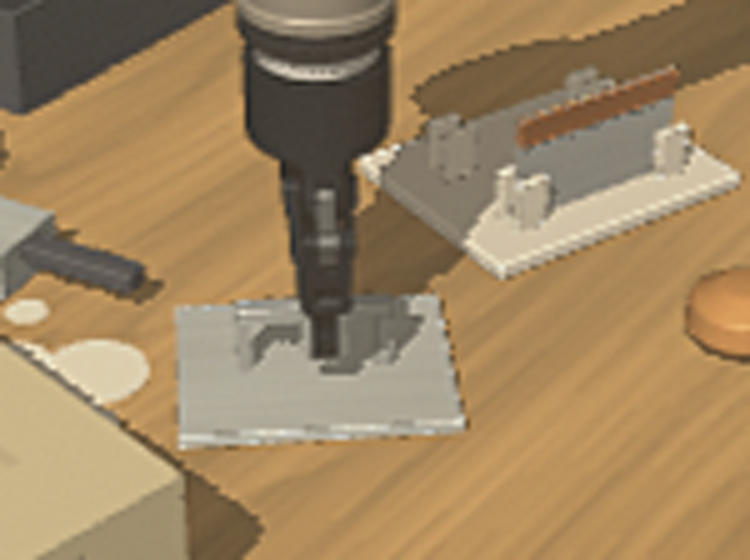

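```bash
python3 -c "
from h import *
np.set_printoptions(precision=1,suppress=True)
P=np.array([atz('side',(200+c/5,180+r/5),8) for c,r in[(175,308),(439,294),(465,422),(180,436)]])
print(P,P.mean(0),np.linalg.norm(np.diff(P,axis=0),axis=1))
v=P[0]-P[1];print(np.arctan2(v[1],v[0]));v=P[3]-P[2];print(np.arctan2(v[1],v[0]))"
```

```text
[[ 615.8  -15.9    8. ]
 [ 503.5 -116.5    8. ]
 [ 424.5  -27.     8. ]
 [ 537.4   70.8    8. ]] [520.3 -22.1   8. ] [150.8 119.4 149.4]
0.7302862748346012
0.7139911272121627
```

Call:
arm_command(dp=[[0,0.003,0.001],[0,0.003,0.001],[0,0.003,0.001],[0,0.003,0.001],[0,0.003,0.001],[0,0.003,0.001],[0,0.003,0.001],[0,0.003,0.001],[0,0.003,0.001],[0,0.003,0.001]], delta_rot=[[0.005,0,0.007],[0.005,0,0.007],[0.005,0,0.007],[0.005,0,0.007],[0.005,0,0.007],[0.005,0,0.007],[0.005,0,0.007],[0.005,0,0.007],[0.005,0,0.007],[0.005,0,0.007]], gripper=[0.04,0.03,0,0,0,0,0,0,0,0], grip_force=60)

```text
time: 13.57
tool_pos: [524.5, -26.9, 28.5]
tool_rot: [0.935, 0.355, 0.002, 0.001]
contact_force: [-2.0, 0.3, 6.5]
opening: 10.5
```

Call:
arm_command(dp=[[0,0,-0.005],[0,0,-0.015],[0,0,-0.03],[0,0,-0.05],[0,0,-0.075],[0,0,-0.1],[0,0,-0.125],[0,0,-0.145],[0,0,-0.16],[0,0,-0.165]], delta_rot=[[0,0,0],[0,0,0],[0,0,0],[0,0,0],[0,0,0],[0,0,0],[0,0,0],[0,0,0],[0,0,0],[0,0,0]], gripper=[0,0,0,0,0,0,0,0,0,0])

```text
time: 14.4
tool_pos: [524.2, -26.9, 195.1]
tool_rot: [0.935, 0.355, 0.003, 0.002]
contact_force: [0.0, -0.5, -4.1]
opening: 10.7
```

```bash
python3 -c "
from h import *
plan([578.5,277.7,190],down(-.163))"
```

```text
t 14.4 pos [524.2 -26.9 195.1] q [ 0.89  0.6  -1.29  1.9   0.64  1.14 -1.48] open 10.7 F [ 0.  -0.5 -4.1]
dp [0.2428, -0.1917, 0.005] rot [0.007, -0.002, -0.681]
```

Call:
arm_command(dp=[[0.01,-0.008,0],[0.03,-0.024,0],[0.055,-0.043,0],[0.08,-0.063,0],[0.105,-0.083,0],[0.13,-0.103,0],[0.155,-0.122,0],[0.18,-0.142,0],[0.205,-0.162,0],[0.225,-0.178,0]], delta_rot=[[0,0,-0.03],[0,0,-0.09],[0,0,-0.16],[0,0,-0.23],[0,0,-0.3],[0,0,-0.37],[0,0,-0.44],[0,0,-0.51],[0,0,-0.58],[0.003,0,-0.64]], gripper=[0,0,0,0,0,0,0,0,0,0])

```text
time: 15.23
tool_pos: [572.6, 257.7, 191.4]
tool_rot: [0.774, 0.633, -0.0, -0.0]
contact_force: [0.4, 0.7, -2.5]
opening: 10.5
```

```bash
python3 -c "
from h import *
plan([578.5,277.7,175],down(-.163))"
```

```text
t 15.23 pos [572.6 257.7 191.4] q [ 0.29  0.79 -1.27  1.66  0.79  1.3  -1.33] open 10.5 F [ 0.4  0.7 -2.5]
dp [0.0207, 0.0018, 0.0164] rot [-0.001, -0.0, -0.036]
```

Call:
arm_command(dp=[[0.007,0.0005,0.004],[0.014,0.001,0.009],[0.0205,0.0018,0.016],[0.0205,0.0018,0.016],[0.0205,0.0018,0.016],[0.0205,0.0018,0.016],[0.0205,0.0018,0.016],[0.0205,0.0018,0.016],[0.0205,0.0018,0.016],[0.0205,0.0018,0.016]], delta_rot=[[0,0,-0.01],[0,0,-0.02],[0,0,-0.036],[0,0,-0.036],[0,0,-0.036],[0,0,-0.036],[0,0,-0.036],[0,0,-0.036],[0,0,-0.036],[0,0,-0.036]], gripper=[0,0,0,0,0,0,0,0,0,0])

```text
time: 16.07
tool_pos: [579.4, 274.9, 176.8]
tool_rot: [0.764, 0.645, 0.001, 0.0]
contact_force: [0.2, -0.4, -3.7]
opening: 10.6
```

```bash
python3 -c "
from h import *
def cr(n,c0,r0):
    im=optics.camera(n)[:,:,::-1]; return cv2.resize(im[r0:r0+150,c0:c0+100],(400,600),interpolation=cv2.INTER_CUBIC)
cv2.imwrite('pics/f.png',np.hstack([cr('top',110,110),cr('side',100,170)]))
plan([578.5,277.7,175],down(-.163))
print(Rn.from_quat(monitor.get_obs()['tool_rot']).as_matrix().round(4))"
```

```text
t 16.17 pos [579.4 275.1 176.7] q [ 0.25  0.82 -1.25  1.64  0.81  1.29 -1.32] open 10.7 F [-0.6 -0.6 -2.4]
dp [0.0024, -0.0013, 0.0017] rot [0.001, -0.001, -0.006]
[[ 1.677e-01  9.858e-01  1.300e-03]
 [ 9.858e-01 -1.677e-01  5.000e-04]
 [ 7.000e-04  1.200e-03 -1.000e+00]]
```

View pics/f.png

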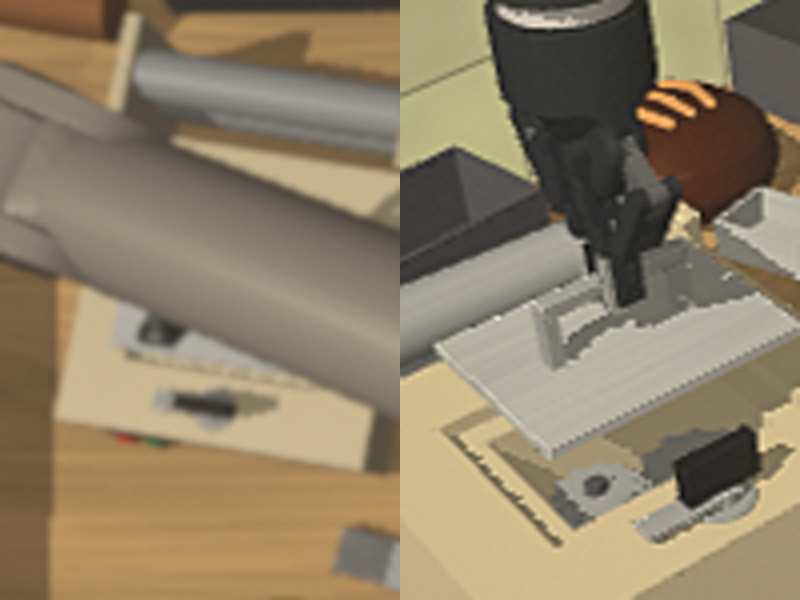

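The side view shows the cover held level over the pocket. Its corners are at crop left (437,345), bottom (550,448) and right (800,327), and the catch is open beside it. I compare these with the hatch corners measured in the same camera.

```bash
python3 -c "
from h import *
np.set_printoptions(precision=1,suppress=True)
S=lambda c,r:(100+(c-400)/4,170+r/4)
L,B,Rr=[atz('side',S(*c),156.2) for c in[(437,346),(550,448),(799,327)]]
print(L,B,Rr,np.linalg.norm(L-B),np.linalg.norm(B-Rr))
v=L-B;print('xyaw',np.arctan2(v[1],v[0]));v=B-Rr;print('yyaw',np.arctan2(v[1],v[0])-np.pi/2)
print('centre by diag',(L+Rr)/2,'tool',monitor.get_obs()['tool_pos'])
# pocket corners same camera, earlier crop offset, this picture: left-top, bottom
for c in[(443,431),(560,546)]:print('pocket',atz('side',S(*c),100))
"
```

```text
[647.2 340.2 156.2] [532.8 358.1 156.2] [506.6 215.4 156.2] 115.7806296641929 145.17004061787125
xyaw -0.15559434826868948
yyaw -0.18186342395882615
centre by diag [576.9 277.8 156.2] tool [579.4 275.1 176.7]
pocket [652.2 345.8 100. ]
pocket [529.4 366.  100. ]
```

```bash
python3 -c "
from h import *
np.set_printoptions(precision=1,suppress=True)
o=monitor.get_obs();p=o['tool_pos'];R=Rn.from_quat(o['tool_rot']).as_matrix()
U=lambda q:(400+(q[0]-100)*4,(q[1]-170)*4)
for dz in(20.5,28):
  c=p-[0,0,dz]
  print(dz,[np.round(U(proj('side',c+R[:,1]*a*60+R[:,0]*b*75)),0) for a,b in[(1,1),(-1,1),(-1,-1),(1,-1)]])
print('tcp',np.array(U(proj('side',p))))
im=optics.camera('side');cv2.imwrite('pics/g.png',cv2.resize(im[235:300,95:225][:,:,::-1],(780,390),interpolation=cv2.INTER_CUBIC))
print([ (np.round(d['at'],1),round(d['p'],2)) for d in nets.mark_of('side','cover_handle')+nets.mark_of('side','cover_center')], proj('side',p+[0,0,14.5]),proj('side',p-[0,0,24.5]))
"
```

```text
20.5 [array([434., 342.]), array([549., 449.]), array([803., 323.]), array([681., 235.])]
28 [array([437., 353.]), array([551., 461.]), array([804., 334.]), array([683., 246.])]
tcp [615.3 301. ]
[(array([155.4, 240.6]), 0.83), (array([423.4, 191.2]), 0.63), (array([156. , 255.1]), 0.87), (array([416.8, 195.8]), 0.61)] [152.8 239.6] [155.5 254.6]
```

View pics/g.png

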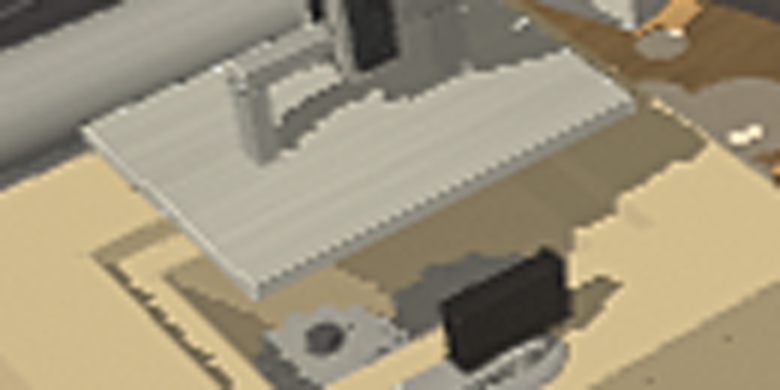

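The cover's corners agree with the tool-centred prediction within about 0.7 px, so the cover is centred in the grip. I lower it to just above the rim with the small correction.

Call:
arm_command(dp=[[0.001,-0.001,0.005],[0.002,-0.0015,0.012],[0.0027,-0.0016,0.02],[0.0027,-0.0016,0.028],[0.0027,-0.0016,0.035],[0.0027,-0.0016,0.04],[0.0027,-0.0016,0.04],[0.0027,-0.0016,0.04],[0.0027,-0.0016,0.04],[0.0027,-0.0016,0.04]], delta_rot=[[0,0,-0.003],[0,0,-0.006],[0,0,-0.006],[0,0,-0.006],[0,0,-0.006],[0,0,-0.006],[0,0,-0.006],[0,0,-0.006],[0,0,-0.006],[0,0,-0.006]], gripper=[0,0,0,0,0,0,0,0,0,0])

```text
time: 17.15
tool_pos: [578.4, 278.4, 137.1]
tool_rot: [0.762, 0.647, 0.001, 0.0]
contact_force: [-0.2, 0.9, -4.0]
opening: 10.7
```

```bash
python3 -c "
from h import *
plan([578.3,278,120],down(-.163))"
```

```text
t 17.15 pos [578.4 278.4 137.1] q [ 0.23  0.86 -1.22  1.67  0.86  1.24 -1.35] open 10.7 F [-0.2  0.9 -4. ]
dp [-0.0005, -0.0001, 0.0171] rot [0.001, -0.001, 0.001]
```

Right over the target; lower gently into the pocket.

Call:
arm_command(dp=[[0,0,0.002],[0,0,0.004],[0,0,0.006],[0,0,0.008],[0,0,0.01],[0,0,0.012],[0,0,0.014],[0,0,0.016],[0,0,0.017],[0,0,0.017]], delta_rot=[[0,0,0],[0,0,0],[0,0,0],[0,0,0],[0,0,0],[0,0,0],[0,0,0],[0,0,0],[0,0,0],[0,0,0]], gripper=[0,0,0,0,0,0,0,0,0,0])

```text
time: 17.98
tool_pos: [578.1, 278.1, 119.2]
tool_rot: [0.762, 0.647, 0.0, 0.0]
contact_force: [-1.1, -0.3, -2.7]
opening: 10.6
```

```bash
python3 -c "
from h import *
plan([578.3,278,118],down(-.163))"
```

```text
t 17.98 pos [578.1 278.1 119.2] q [ 0.22  0.88 -1.2   1.68  0.87  1.22 -1.36] open 10.6 F [-1.1 -0.3 -2.7]
dp [-0.0, 0.0002, 0.0012] rot [0.001, -0.0, 0.001]
```

Call:
arm_command(dp=[[0,0,0.001],[0,0,0.0015],[0,0,0.0015],[0,0,0.0015],[0,0,0.0015],[0,0,0.0015],[0,0,0.0015],[0,0,0.0015],[0,0,0.0015],[0,0,0.0015]], delta_rot=[[0,0,0],[0,0,0],[0,0,0],[0,0,0],[0,0,0],[0,0,0],[0,0,0],[0,0,0],[0,0,0],[0,0,0]], gripper=[0,0,0,0.012,0.016,0.022,0.03,0.04,0.04,0.04])

```text
time: 18.82
tool_pos: [578.3, 278.2, 118.0]
tool_rot: [0.762, 0.647, 0.001, 0.0]
contact_force: [-0.5, 0.2, -0.1]
opening: 39.8
```

Call:
arm_command(dp=[[0,0,0],[0,0,-0.01],[0,0,-0.03],[0,0,-0.05],[0,0,-0.07],[0,0,-0.09],[0,0,-0.1],[0,0,-0.1],[0,0,-0.1],[0,0,-0.1]], delta_rot=[[0,0,0],[0,0,0],[0,0,0],[0,0,0],[0,0,0],[0,0,0],[0,0,0],[0,0,0],[0,0,0],[0,0,0]], gripper=[0.04,0.04,0.04,0.04,0.04,0.04,0.04,0.04,0.04,0.04])

```text
time: 19.65
tool_pos: [577.8, 277.5, 216.8]
tool_rot: [0.762, 0.647, -0.0, 0.0]
contact_force: [0.7, 0.2, -0.6]
opening: 40.2
```

```bash
python3 -c "
from h import *
im=optics.camera('side');cv2.imwrite('pics/i.png',cv2.resize(im[220:320,95:225][:,:,::-1],(780,600),interpolation=cv2.INTER_CUBIC))
plan([487.5,292.7,220],down(-.163))"
```

```text
t 19.7 pos [577.8 277.4 216.6] q [ 0.25  0.79 -1.28  1.6   0.77  1.35 -1.3 ] open 39.7 F [-0.6  0.2 -0.4]
dp [0.0005, -0.0915, -0.0034] rot [-0.0, 0.001, 0.001]
```

View pics/i.png

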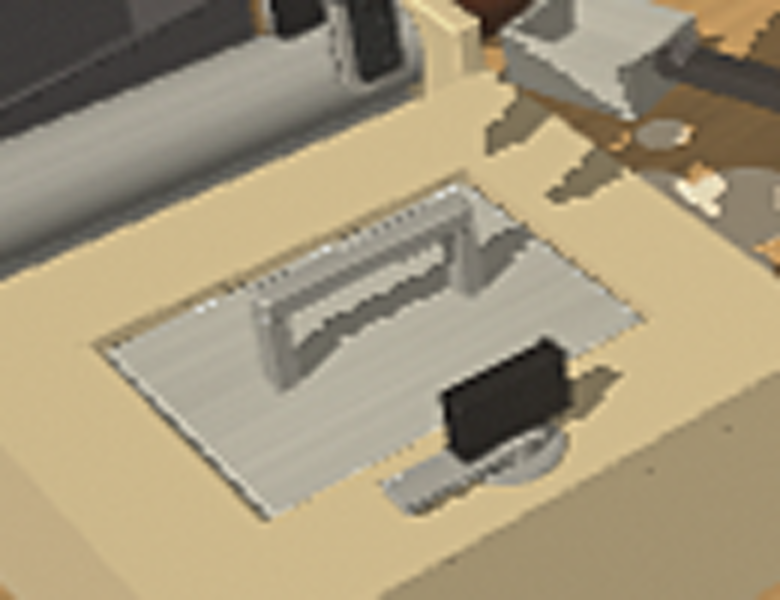

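The cover is seated in the pocket. The catch is still open, its grip top running from crop (443,397) to (550,342). I move over the catch and pre-turn the tool by about half a turn so that the quarter turn stays within q7's range.

Call:
arm_command(dp=[[0,-0.01,0],[0,-0.02,0],[0,-0.03,0],[0,-0.04,0],[0,-0.05,0],[0,-0.06,0],[0,-0.07,0],[0,-0.08,0],[0,-0.09,0],[0,-0.0915,0]], delta_rot=[[0,0,-0.1],[0,0,-0.2],[0,0,-0.3],[0,0,-0.4],[0,0,-0.5],[0,0,-0.6],[0,0,-0.7],[0,0,-0.8],[0,0,-0.9],[0,0,-1.0]], gripper=[0.04,0.04,0.04,0.04,0.04,0.04,0.04,0.04,0.04,0.04])

```text
time: 20.53
tool_pos: [485.6, 293.0, 216.9]
tool_rot: [0.355, 0.935, -0.0, -0.0]
contact_force: [-0.1, 0.5, 0.7]
opening: 39.7
```

Call:
arm_command(dp=[[0,0,0],[0,0,0],[0,0,0],[0,0,0],[0,0,0],[0,0,0],[0,0,0],[0,0,0],[0,0,0],[0,0,0]], delta_rot=[[0,0,-0.11],[0,0,-0.22],[0,0,-0.33],[0,0,-0.44],[0,0,-0.55],[0,0,-0.66],[0,0,-0.77],[0,0,-0.88],[0,0,-0.99],[0,0,-1.1]], gripper=[0.04,0.04,0.04,0.04,0.04,0.04,0.04,0.04,0.04,0.04])

```text
time: 21.37
tool_pos: [487.4, 292.4, 216.7]
tool_rot: [-0.185, 0.983, -0.0, -0.0]
contact_force: [-0.3, 0.1, -0.2]
opening: 40.1
```

```bash
python3 -c "
from h import *
plan([487.7,293.3,190],down(-.21+np.pi))"
```

```text
t 21.37 pos [487.4 292.4 216.7] q [ 0.29  0.74 -1.39  1.77  0.75  1.31  0.66] open 40.1 F [-0.3  0.1 -0.2]
dp [-0.0006, 0.0007, 0.0267] rot [0.0, -0.001, -0.988]
```

Call:
arm_command(dp=[[0,0,0],[0,0,0.005],[0,0,0.01],[0,0,0.015],[0,0,0.02],[0,0,0.025],[0,0.001,0.027],[-0.0005,0.001,0.027],[-0.0005,0.001,0.027],[-0.0005,0.001,0.027]], delta_rot=[[0,0,-0.11],[0,0,-0.22],[0,0,-0.33],[0,0,-0.44],[0,0,-0.55],[0,0,-0.66],[0,0,-0.77],[0,0,-0.88],[0,0,-0.98],[0,0,-0.98]], gripper=[0.04,0.04,0.04,0.04,0.04,0.04,0.04,0.04,0.04,0.04])

```text
time: 22.2
tool_pos: [487.6, 293.6, 189.7]
tool_rot: [-0.625, 0.781, 0.0, -0.0]
contact_force: [-0.1, 0.2, 0.1]
opening: 40.0
```

```bash
python3 -c "
from h import *
plan([487.7,293.3,117],down(-.21+np.pi))"
```

```text
t 22.2 pos [487.6 293.6 189.7] q [ 0.28  0.79 -1.4   1.8   0.81  1.29  1.59] open 40.0 F [-0.1  0.2  0.1]
dp [0.0002, -0.0002, 0.0727] rot [0.001, -0.0, -0.01]
```

Call:
arm_command(dp=[[0,0,0.015],[0,0,0.03],[0,0,0.045],[0,0,0.058],[0,0,0.066],[0,0,0.071],[0,0,0.073],[0,0,0.073],[0,0,0.073],[0,0,0.073]], delta_rot=[[0,0,-0.01],[0,0,-0.01],[0,0,-0.01],[0,0,-0.01],[0,0,-0.01],[0,0,-0.01],[0,0,-0.01],[0,0,-0.01],[0,0,-0.01],[0,0,-0.01]], gripper=[0.04,0.04,0.04,0.04,0.04,0.04,0.04,0.04,0.04,0.04], grip_force=30)

```text
time: 23.03
tool_pos: [488.3, 294.5, 118.6]
tool_rot: [-0.628, 0.779, -0.0, 0.001]
contact_force: [0.1, 0.1, 0.1]
opening: 40.0
```

Call:
arm_command(dp=[[0,0,0],[0,0,0],[0,0,0],[0,0,0],[0,0,0],[0,0,0],[0,0,0],[0,0,0],[0,0,0],[0,0,0]], delta_rot=[[0,0,0],[0,0,0],[0,0,0],[0,0,0],[0,0,0],[0,0,0],[0,0,0],[0,0,0],[0,0,0],[0,0,0]], gripper=[0.03,0.02,0.01,0.005,0.005,0.005,0.005,0.005,0.005,0.005])

```text
time: 23.87
tool_pos: [488.3, 294.3, 118.4]
tool_rot: [-0.628, 0.779, -0.0, 0.001]
contact_force: [1.4, -1.7, 4.6]
opening: 11.3
```

```bash
python3 -c "
from h import *
plan([487.7,293.3,117],down(-.21+np.pi));print(monitor.get_obs()['torque'])"
```

```text
t 23.87 pos [488.3 294.3 118.4] q [ 0.24  0.86 -1.32  1.85  0.91  1.2   1.54] open 11.3 F [ 1.4 -1.7  4.6]
dp [0.0011, 0.0004, 0.0014] rot [-0.001, 0.001, -0.004]
[-0.08213701 -0.16237912  0.00603828]
```

Call:
arm_command(dp=[[0,0,0],[0,0,0],[0,0,0],[0,0,0],[0,0,0],[0,0,0],[0,0,0],[0,0,0],[0,0,0],[0,0,0]], delta_rot=[[0,0,0.04],[0,0,0.12],[0,0,0.2],[0,0,0.28],[0,0,0.36],[0,0,0.44],[0,0,0.52],[0,0,0.6],[0,0,0.68],[0,0,0.76]], gripper=[0.005,0.005,0.005,0.005,0.005,0.005,0.005,0.005,0.005,0.005])

```text
time: 24.7
tool_pos: [487.0, 295.2, 118.4]
tool_rot: [-0.293, 0.956, 0.001, 0.0]
contact_force: [-2.8, 0.9, 4.6]
opening: 11.2
```

Call:
arm_command(dp=[[0,0,0],[0,0,0],[0,0,0],[0,0,0],[0,0,0],[0,0,0],[0,0,0],[0,0,0],[0,0,0],[0,0,0]], delta_rot=[[0,0,0.08],[0,0,0.16],[0,0,0.24],[0,0,0.32],[0,0,0.4],[0,0,0.48],[0,0,0.56],[0,0,0.63],[0,0,0.69],[0,0,0.71]], gripper=[0.005,0.005,0.005,0.005,0.005,0.005,0.005,0.005,0.005,0.005])

```text
time: 25.53
tool_pos: [486.6, 296.7, 118.4]
tool_rot: [0.057, 0.998, 0.002, -0.0]
contact_force: [-2.7, 5.1, 1.2]
opening: 11.3
```

```bash
python3 -c "
from h import *
plan([488.3,294,117],down(-.163+np.pi/2));print(monitor.get_obs()['torque'])"
```

```text
t 25.53 pos [486.6 296.7 118.4] q [ 0.1   0.67 -1.04  1.86  0.68  1.01  0.23] open 11.3 F [-2.7  5.1  1.2]
dp [-0.002, -0.0025, 0.0014] rot [0.005, -0.0, 0.049]
[ 1.12787803  0.50017137 -0.12106078]
```

Call:
arm_command(dp=[[0,0,0],[0,0,0],[-0.001,-0.002,0],[-0.001,-0.002,0],[-0.001,-0.002,0],[-0.001,-0.002,0],[-0.001,-0.002,0],[-0.001,-0.002,0],[-0.001,-0.002,0],[-0.001,-0.002,0]], delta_rot=[[0,0,0.02],[0,0,0.04],[0,0,0.05],[0,0,0.05],[0,0,0.05],[0,0,0.05],[0,0,0.05],[0,0,0.05],[0,0,0.05],[0,0,0.05]], gripper=[0.005,0.005,0.005,0.005,0.013,0.02,0.03,0.04,0.04,0.04])

```text
time: 26.37
tool_pos: [488.9, 291.4, 117.7]
tool_rot: [0.082, 0.997, -0.0, 0.0]
contact_force: [0.9, 0.1, -0.1]
opening: 39.9
```

Call:
arm_command(dp=[[0,0,-0.01],[0,0,-0.03],[0,0,-0.06],[0,0,-0.09],[0,0,-0.12],[0,0,-0.15],[0,0,-0.17],[0,0,-0.18],[0,0,-0.18],[0,0,-0.18]], delta_rot=[[0,0,0],[0,0,0],[0,0,0],[0,0,0],[0,0,0],[0,0,0],[0,0,0],[0,0,0],[0,0,0],[0,0,0]], gripper=[0.04,0.04,0.04,0.04,0.04,0.04,0.04,0.04,0.04,0.04])

```text
time: 27.2
tool_pos: [488.6, 291.5, 297.6]
tool_rot: [0.082, 0.997, 0.0, 0.001]
contact_force: [-0.3, -0.9, -0.9]
opening: 40.2
```

```bash
python3 -c "
from h import *
im=optics.camera('side');cv2.imwrite('pics/j.png',cv2.resize(im[220:320,95:225][:,:,::-1],(780,600),interpolation=cv2.INTER_CUBIC))
plan([487.5,292.7,220],down(-.163))"
```

```text
t 27.25 pos [488.3 291.1 296.7] q [ 0.22  0.48 -1.18  1.68  0.47  1.29  0.36] open 40.6 F [ 0.2  0.7 -1.1]
dp [0.001, 0.0015, 0.0767] rot [-0.001, 0.001, 1.57]
```

View pics/j.png

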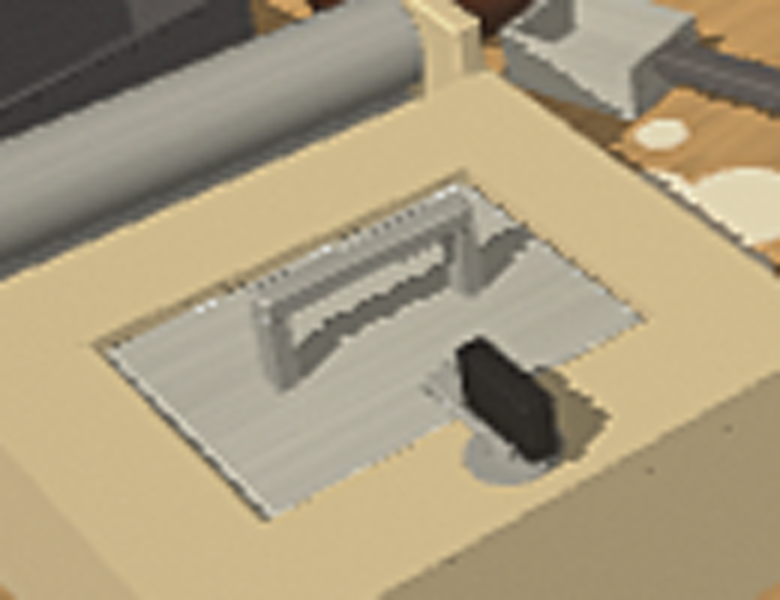

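The blade now lies over the cover (crop 430,385 to 490,440) and the grip points along the hatch's x. I check its angle and that the other things are in place, then hand in.

```bash
python3 -c "
from h import *
np.set_printoptions(precision=1,suppress=True)
a,b=[atz('side',(95+c/6,220+r/6),137) for c,r in[(482,338),(554,404)]]
print(a,b,'bar heading',np.arctan2(*(a-b)[1::-1]),'wanted ~ -0.163')
optics.camera('top')
for th in['roll','bowl','jug','brush','scoop','scraper']:
    print(th,[(atz('top',d['at'],0)[:2],round(d['p'],2)) for d in nets.mark_of('top',th)[:2]])
o=monitor.get_obs();print(o['time'],o['contact_force'])
order.hand_in()"
```

```text
[506.1 288.2 137. ] [461.4 297.6 137. ] bar heading -0.20665013467442653 wanted ~ -0.163
roll [(array([ 354.5, -202.5]), 0.72)]
bowl [(array([264.1, 296. ]), 0.67)]
jug [(array([ 293.2, -313. ]), 0.58)]
brush []
scoop [(array([723.9, -13.1]), 0.9), (array([ 497.9, -266.9]), 0.26)]
scraper [(array([ 495.5, -278.5]), 0.53), (array([506.1, 336.2]), 0.18)]
27.6 [0.  0.7 0.2]
the job is handed in; nothing more can be done
```

The job is done and handed in at 27.6 s; the hand-in gives no verdict.

**What I did:**
1. Took the grey cover out of the rack by its top edge, tilted it and released it on the clear bench. It lay flat, handle up.
2. Regripped it by the handle, carried it to the sheeter and set it into the pocket with the catch still open, then let go.
3. Pinched the catch from above, turned it a quarter turn clockwise, released it and backed off.

**Last checks:**
- **Cover:** the side picture shows it seated inside the pocket.
- **Catch:** the blade lies over the cover. The grip bar's heading is -0.21 rad against an estimated hatch yaw of -0.163. That is on the far side of the estimate, so it fits the locked stop, within my pixel error.
- **Robot:** about 180 mm above the catch with essentially no contact force.
- **Other things:** the roll, bowl, jug and scoop read within about 13 mm of their first positions, which is about network noise. The scraper is still in its slot.
- **Not confirmed:** the network missed the brush in the last top picture. The arm never came down near it.
- **Joint limits:** joints 6 and 7 reached their range limits during the lay-down. The controller held them there.

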